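# Roll the source tube onto the detector line and start the count

## Task

Use your fingertips to push the top of the steel tube lying on the white board sideways, so that it rolls across until it rests centred over the black line, lengthwise along it, in front of the detector. Leave it lying free, and only then press the round key on the counter's console fully down and release it. The tube is only pushed along, never picked up, and everything else stays where it stands.

Things in the scene. Friction and masses are not known exactly. Their poses are not given: they have to be found in the camera images.
- board: Fixed white plastic board, 6 mm thick (top at z = 6 mm), reaching x = -120 to 210, y = -150 to 150 mm. Origin on its underside below the place for the tube's middle; x runs along the black line (5 mm wide, flush, y = 0, x = -110 to 100 mm) towards the detector, y across it, z up. The detector is a steel cylinder in a cradle (100 mm wide) at x = 134 to 205 mm, up to z = 57 mm.
- tube: Closed plain polished steel cylinder, 32 mm in diameter, 100 mm long, about 0.35 kg, lying loose on the board 65 to 95 mm to either side of the line, within 4 degrees of parallel. Origin at its centre on its axis (22 mm above the counter); x along the axis; y, z turn as it rolls. Slippery (friction 0.3). Under a tip on its top it rolls half as far as the tip; pushed from behind it runs on some mm.
- key_top (a point): Centre of the top face of the round black push key, 28 mm in diameter, facing up, in a grey collar of 44 mm diameter on the fixed white console (110 x 110 mm, 40 mm high). The key's top stands 62 mm above the counter, 10 mm above its collar. Site's z is up.
- key (a joint): Travel of the push key: 0 up, 0.006 m fully down. It springs back; fully down takes about 4 N.
- pig: Small round grey shielded pot with a lid, 40 mm in diameter and 65 mm high, 0.45 kg, standing on the board about 65 to 95 mm from the line on the side away from the tube; must stay put. Origin at the centre of its underside.
- pot: Round dark steel pot, 64 mm in diameter, 90 mm high with its knob, standing on the counter; must stay put. Origin under its centre.
- vial: Capped glass vial, 30 mm in diameter, 55 mm high, standing on the counter; must stay put. Origin under its centre.
- swab_cup: White plastic cup, 60 mm across, 70 mm high, standing on the counter; must stay put. Origin under its centre.
- tongs: Steel tongs, 180 mm long, 10 mm thick, lying on the counter near the robot; must stay put. Origin near the middle, x along them.
- carton: Cardboard carton 80 x 140 x 60 mm on the counter near the robot; must stay put. Origin under its centre.
- carrier: Heavy fixed grey steel carrier box, 104 x 114 mm, 76 mm high with its bail handle, on the opposite side of the board from the console. Origin under its centre.
Not all that is in view belongs to the job. There is more than one size of the tube; the job needs the middle-sized.

How it is judged:
On the way, in this order (a step that is already met when the one before it is completed fails the run):
1. the tube is rolling: it has turned at least 70 degrees about its axis (angle between tube's own z axis and vertical above 1.2 rad), for 0.02 s.
2. the tube rests centred over the line, along it, not touched by the robot (y of tube in the frame of board between -0.007 and 0.007 m and x of tube in the frame of board between -0.05 and 0.04 m and angle between the x axis of tube and the x axis of board, either way round below 0.14 rad and z of tube in the frame of board below 0.026 m and linear speed of tube below 0.01 m/s and angular speed of tube below 0.5 rad/s and contact force between each of the arm, the fingers and tube below 0.1 N), for 0.2 s.
3. the key is pressed fully down while the tube lies on the line (y of tube in the frame of board between -0.007 and 0.007 m and x of tube in the frame of board between -0.05 and 0.04 m and angle between the x axis of tube and the x axis of board, either way round below 0.14 rad and z of tube in the frame of board below 0.026 m and value of joint key above 0.0045 m), for 0.05 s.
4. the key is released (value of joint key below 0.0015 m), for 0.1 s.
At the end, for the whole second after the job is handed in: The tube lies at rest on the board with its centre within 7 mm of the line's middle, between 50 mm short of and 40 mm beyond the origin along it, within 8 degrees (0.14 rad) of parallel, and the key is up again after having been pressed at least 4.5 mm (y of tube in the frame of board between -0.007 and 0.007 m and x of tube in the frame of board between -0.05 and 0.04 m and angle between the x axis of tube and the x axis of board, either way round below 0.14 rad and z of tube in the frame of board below 0.026 m and linear speed of tube below 0.01 m/s and angular speed of tube below 0.5 rad/s and value of joint key below 0.0015 m); the robot touches nothing.
It fails at once if the tube is lifted or tipped up (more than 10 mm off the board, or its axis more than 11 degrees from level) (z of tube in the frame of board above 0.032 m or angle between tube's own x axis and vertical below 1.37 rad or angle between tube's own x axis and vertical above 1.77 rad).
It fails at once if the tube leaves the board (z of tube in the frame of board below 0.015 m).
It fails at once if the key is pressed while the tube is not on the line (value of joint key above 0.003 m and not (y of tube in the frame of board between -0.007 and 0.007 m and x of tube in the frame of board between -0.05 and 0.04 m and angle between the x axis of tube and the x axis of board, either way round below 0.14 rad and z of tube in the frame of board below 0.026 m)).
It fails at once if a bystander (the small pot on the board, the large pot, vial, cup, tongs or carton) is moved more than 15 mm or tipped over (distance of any of pig, pot, vial, swab_cup, tongs, carton from where it was at the start of the episode above 0.015 m or angle between any of pig, pot, vial, swab_cup, tongs, carton's own z axis and vertical above 0.3 rad).
It also fails if it takes over 51 s, if anything falls off the work surface, if the arm or the gripper's body presses on something with over 40 N, if the wrist force passes 120 N, or if a joint passes its speed limit or range.

## Robot

A 6-joint arm with a two-finger parallel gripper is mounted at the origin on the work surface. World frame = base frame: x ahead of the robot, y to its left, z up, the work surface at z = 0. Lengths are in m, angles in rad, forces in N, time in s.
With the tool pointing down it reaches from about 0.15 to 0.775 m from the base axis. Payload 6.1 kg.
Tool frame: the origin (TCP) lies at the very end of the fingers, on their centre line; the grasp point (between the pads) lies 19 mm behind it; z points along the fingers, y is the line along which they close (so a half turn about z gives the same grasp; the last joint's range is limited). The gripper opens to 85 mm and grips with 20 to 120 N. Pads are 22 mm wide; open, the fingers measure 114 mm over their backs; the gripper's body (76 mm by 85 mm) begins 54 mm behind the grasp point. The pads swing forward as they close: fully open they stand 13 mm farther back than shut.
Start: joints at [-1.265, 0.126, -0.04, 1.405, 0, 1.571], TCP at [0.158, -0.501, 0.231] pointing down, gripper open.
Joint ranges: [-2.72, 2.72], [-0.95, 1.95], [-1.27, 1.35], [-1.78, 2.02], [-1.46, 1.47], [-3.14, 3.14]. Speed limits (rad/s): [2.39, 2.39, 3.01, 3.14, 3.14, 3.14].

## Interface

Orientations are given as a unit quaternion [w, x, y, z].
In Python, from workcell import env gives the robot as it stands.
- The arm moves only by the shell command python3 -m pendant 'ROWS' [OPENING] [FORCE]. ROWS is JSON, a list of rows, each an object with "dp": the shift along the tool's x, y, z in mm, a list of three; "twist": the turn about the tool's z in rad. A call has 1 to 10 rows; each row is the pose to reach, as a shift and turn from the pose commanded when the call began, along the tool's axes at that moment; what a row does not reach only later rows make up. A row lasts 1/12 s, in which the tool goes at most 41.7 mm and 7.16 degrees, less where a joint would pass 70% of its speed; a pose out of reach is approached as far as the arm can. A call with a gripper value outside its range is refused whole. OPENING is the opening, from 0 (shut) to 1 (fully open), set as the call begins (- or left out, the last holds). The fingers move at their own pace and stop on an object; FORCE is the grip in N (left out, the last holds). Time passes only in rows, so rows that repeat a pose let the fingers close. It gives the time, the measured TCP pose, the force, the opening and the grip force at its end, in the units of the state.
- env.get_obs(): the state, without advancing time (a new reading comes with each control period).
- env.read_camera(name): name is "scene" or "top" or "wrist"; returns a dict with "pixels" (384x512x3 uint8, red, green, blue), "vfov" (degrees; the focal length in pixels is half the picture's height over the tangent of half this angle, whatever the lens; pixels are square), "cx", "cy" (the principal point, pixels), "T" (4x4, takes a point from camera to world coordinates). Camera axes: x right, y down, z forward; pixel columns grow to the right and rows downward; lengths in m; the calibration is good to about 2 mm. A picture is of the moment at which its call begins. There is no depth.
- env.sign_off(): hands the job in; it is judged then, once.
The state is a dict: "clock": time; "joint_positions": joint angles; "qvel": joint speeds; "joint_torque": joint torques, N m; "eef_pos": TCP position; "tool_rot": TCP orientation; "ft_force": force on the tool from outside, world axes, zero at the start; "torque": the same for the moment, N m; "width": finger opening in m; "grasp_force": force on a finger pad.
Only numpy, scipy, OpenCV 4.12 (cv2) and the standard library are available. Lean on these libraries where they do the work, as an engineer would, in place of code of your own. Each camera call takes 0.05 s, during which the arm holds its last target. There are 200 camera calls.

## Working session

There is one attempt and no reset: what is moved stays moved. The work goes in short steps, Python scripts to look and compute and a shell command to move; the robot and the scene stay as the last step left them, time stands still between calls to the robot, and variables do not carry over. Pictures are saved under pics/ and viewed, at most 10 in all, crops included, and the job is handed in when it is done.

```bash
mkdir -p pics
cat > h.py <<'E'
import numpy as np, cv2
from workcell import env
def cam(n,save=None):
    c=env.read_camera(n)
    if save: cv2.imwrite('pics/'+save,c['pixels'][...,::-1])
    return c
def K(c):
    f=192/np.tan(np.radians(c['vfov'])/2); return f
def w(c,u,v,z):
    d=np.array([(u-c['cx'])/K(c),(v-c['cy'])/K(c),1]); T=np.array(c['T']); d=T[:3,:3]@d; o=T[:3,3]
    return o+d*(z-o[2])/d[2]
def px(c,p):
    T=np.array(c['T']); q=T[:3,:3].T@(np.array(p)-T[:3,3]); return q[:2]/q[2]*K(c)+[c['cx'],c['cy']]
E
python3 - <<'E'
from h import *
import pickle
c=cam('top');s=cam('scene');pickle.dump((c,s),open('c.pkl','wb'))
for n,i in (('top',c),('scene',s)):
    cv2.imwrite(f'pics/{n}.png',cv2.resize(i['pixels'][...,::-1],(800,600),interpolation=cv2.INTER_CUBIC))
    print(n,i['vfov'],i['cx'],i['cy'],np.round(i['T'],3).tolist())
print(env.get_obs())
E
```

```text
top 43.80314442979791 261.17117298637896 188.6714984733529 [[0.024, -0.992, 0.121, 0.379], [-1.0, -0.023, 0.011, 0.043], [-0.008, -0.121, -0.993, 1.367], [0.0, 0.0, 0.0, 1.0]]
scene 47.31684835298802 254.1843564453948 194.59508650856625 [[0.824, 0.452, -0.342, 0.97], [0.567, -0.647, 0.51, -0.619], [0.009, -0.614, -0.789, 1.081], [0.0, 0.0, 0.0, 1.0]]
{'clock': 0.1, 'joint_positions': array([-1.26497663e+00,  1.26334003e-01, -4.05035264e-02,  1.40538645e+00,
        2.90635028e-05,  1.57074910e+00]), 'qvel': array([-1.62026874e-04, -2.33838931e-03,  6.07164902e-05, -1.96438658e-03,
        4.97921350e-04, -4.87125993e-05]), 'joint_torque': array([ 1.06389292e-03, -4.36902130e+01,  3.53606379e+01,  1.36416504e-02,
       -6.37865764e-05,  4.25229686e-06]), 'eef_pos': array([ 0.15796408, -0.50029416,  0.23060041]), 'tool_rot': array([-7.07711308e-04,  9.88328203e-01,  1.52337958e-01, -9.43470476e-05]), 'ft_force': array([ 1.19711294, -0.35892865,  0.17750197]), 'torque': array([ 0.0315134 , -0.00446432, -0.05425459]), 'grasp_force': 0.0, 'width': 0.08572036004230126}
```

View pics/top.png

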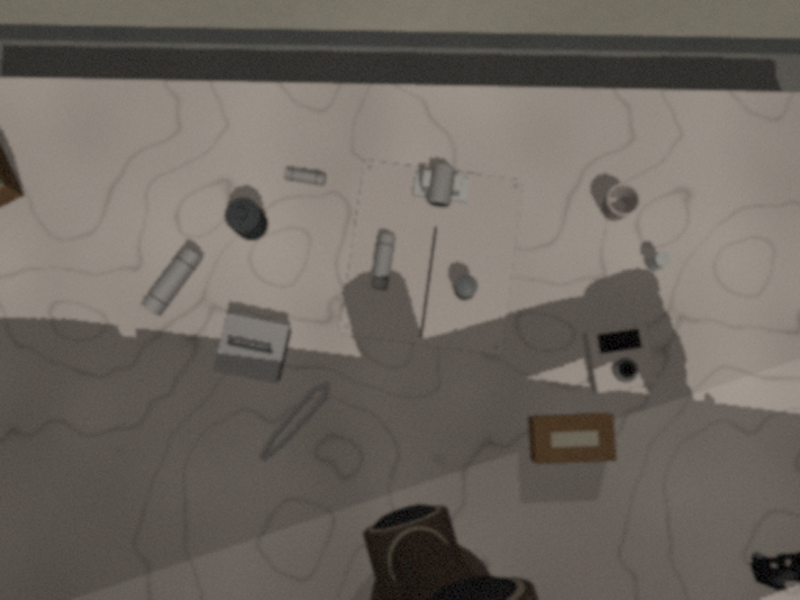

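View pics/scene.png

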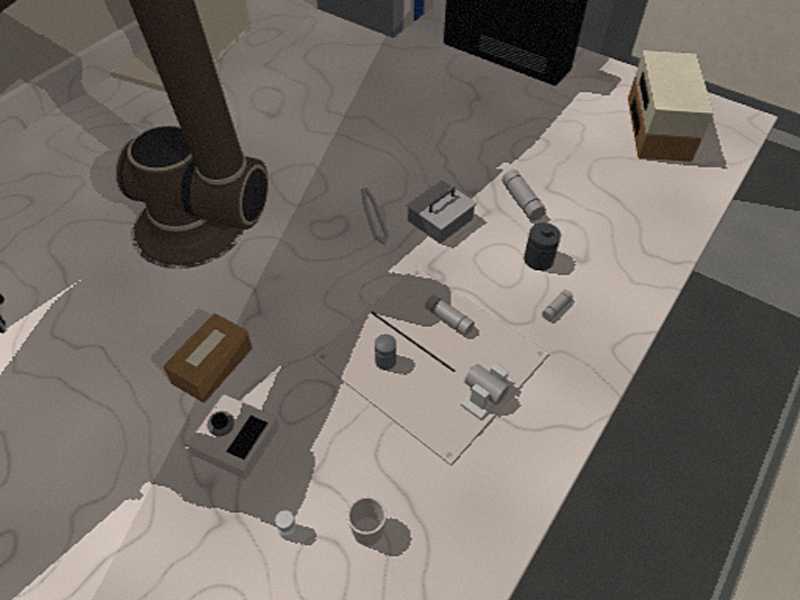

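The top view (800x600) shows the line from (421,338) to (435,227), with the tube at about (383,259) on its left. The pig is at (465,286), the key at (626,369) and the carrier at (255,342). I'll enlarge these areas.

Run:
```python
from h import *
import pickle
c,s=pickle.load(open('c.pkl','rb'))
a=c['pixels'][95:225,215:345,::-1]; b=c['pixels'][200:260,370:430,::-1]
g=lambda i,k:cv2.convertScaleAbs(cv2.resize(i,None,fx=k,fy=k,interpolation=cv2.INTER_CUBIC),alpha=1.4)
A=g(a,4.6);A=A[:598];B=g(b,3.3)
o=np.zeros((598,798,3),np.uint8);o[:,:598]=A[:598,:598];o[:198,600:798]=B
cv2.imwrite('pics/crop.png',o)
```

```text
(no output)
```

View pics/crop.png

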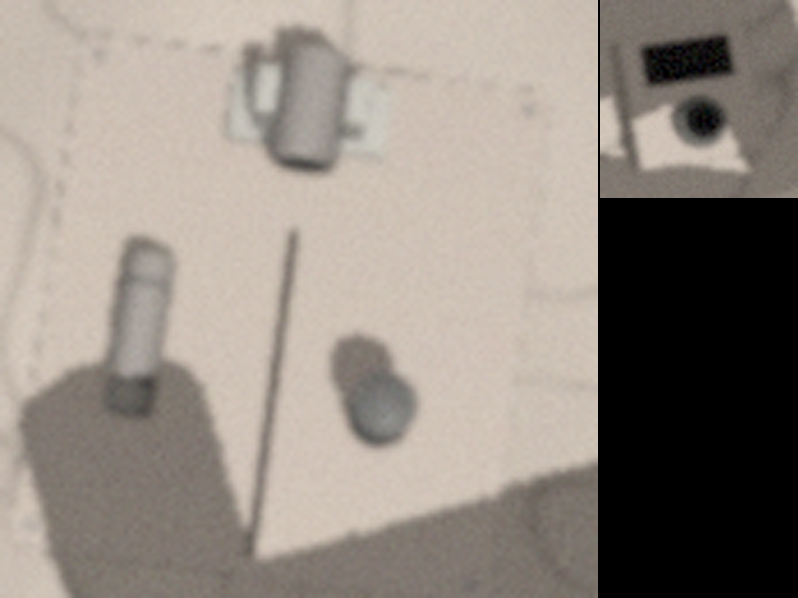

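The enlarged crop shows the line from (295,230) to (250,555). The tube runs from end mid (149,242) to end mid (131,412), and the pig's lid is at (383,405). The key is at (704,118).

```bash
cat >> h.py <<'E'
import pickle
def frame(c):
    A=lambda u,v,z:w(c,u/4.6+215,v/4.6+95,z)
    f,n=A(295,230,.006),A(250.5,555,.006)
    ex=(f-n)/np.linalg.norm(f-n); ey=np.array([-ex[1],ex[0],0]); return f,n,ex,ey,f-.1*ex
E
python3 - <<'E'
from h import *
c,s=pickle.load(open('c.pkl','rb'))
f,n,ex,ey,o=frame(c); print('line',f,n,np.linalg.norm(f-n),np.degrees(np.arctan2(ex[1],ex[0])),'origin',o)
A=lambda u,v,z:w(c,u/4.6+215,v/4.6+95,z)
t1,t2=A(149,242,.022),A(131,412,.022);t=(t1+t2)/2
print('tube',t1,t2,np.linalg.norm(t1-t2),np.degrees(np.arctan2(*(t1-t2)[1::-1])),'mid board',(t-o)@ex,(t-o)@ey)
p=A(383,405,.065);print('pig',p,(p-o)@ex,(p-o)@ey)
k=w(c,104/3.3+370,118/3.3+200,.062);print('key',k,'scene',px(s,k)*1.5625)
for nm,q in (('line far',f),('near',n),('t1',t1),('t2',t2)):print(nm,px(s,q)*1.5625)
for nm,u,v,z in (('carrier',255,340,.05),('pot',246,217,.08),('carton',572,437,.06),('tongs',296,420,.01)): print(nm,w(c,u/1.5625,v/1.5625,z))
print('tip offset TCP px top', px(c,env.get_obs()['eef_pos'])*1.5625)
E
```

```text
line [0.67409103 0.00854882 0.006     ] [0.46828399 0.03208184 0.006     ] 0.20714810392283256 -6.523159222037485 origin [0.57473842 0.0199093  0.006     ]
tube [0.66095332 0.09978847 0.022     ] [0.55383728 0.10794371 0.022     ] 0.10742604172830923 -4.353795770033211 mid board 0.022907562018284852 0.08712323172494384
pig [ 0.55596471 -0.04461779  0.065     ] -0.01132158063915325 -0.06624212246534328
key [ 0.41853121 -0.3269513   0.062     ] scene [218.29375243 416.77812611]
line far [452.17774151 369.09849681]
near [369.67378257 310.32400911]
t1 [472.03626064 328.0142664 ]
t2 [427.30021813 300.0401638 ]
carrier [0.45306614 0.32571615 0.05      ]
pot [0.66768407 0.34581734 0.08      ]
carton [ 0.29863008 -0.23110915  0.06      ]
tongs [0.31339032 0.25344771 0.01      ]
tip offset TCP px top [780.40548037 546.79793067]
```

```bash
cat >> h.py <<'E'
from scipy.spatial.transform import Rotation as R
def go(p,yaw=None):
    o=env.get_obs();q=o['tool_rot'];r=R.from_quat([q[1],q[2],q[3],q[0]]).as_matrix()
    dp=r.T@(np.array(p)-o['eef_pos'])*1000; a=np.degrees(np.arctan2(r[1,0],r[0,0]))
    print('t',o['clock'],'dp',np.round(dp,1),'yaw now',round(a,2),'twist',None if yaw is None else np.round(np.radians(a-yaw),3))
E
python3 - <<'E'
from h import *
go([.604,.110,.14],-5)
E
```

```text
t 0.1 dp [ 609.1 -447.5   91.3] yaw now 17.52 twist 0.393
```

```bash
python3 -m pendant '[{"dp":[305,-224,0],"twist":0.39},{"dp":[305,-224,0],"twist":0.39},{"dp":[305,-224,0],"twist":0.39},{"dp":[305,-224,0],"twist":0.39},{"dp":[305,-224,0],"twist":0.39},{"dp":[305,-224,0],"twist":0.39},{"dp":[305,-224,0],"twist":0.39},{"dp":[305,-224,0],"twist":0.39},{"dp":[305,-224,0],"twist":0.39},{"dp":[305,-224,0],"twist":0.39}]' 0; python3 -c "
from h import *
go([.604,.110,.14],-5)"
```

```text
clock: 0.93
eef_pos: [0.3834, -0.1914, 0.231]
tool_rot: [-0.001, 0.999, -0.04, 0.0]
ft_force: [-0.1, -0.3, -0.2]
width: 0.0002
grasp_force: 0.0
t 0.9333 dp [ 195.9 -317.8   91.6] yaw now -4.56 twist 0.008
```

```bash
python3 -m pendant '[{"dp":[196,-318,91],"twist":0.01},{"dp":[196,-318,91],"twist":0.01},{"dp":[196,-318,91],"twist":0.01},{"dp":[196,-318,91],"twist":0.01},{"dp":[196,-318,91],"twist":0.01},{"dp":[196,-318,91],"twist":0.01},{"dp":[196,-318,91],"twist":0.01},{"dp":[196,-318,91],"twist":0.01},{"dp":[196,-318,91],"twist":0.01},{"dp":[196,-318,91],"twist":0.01}]'; python3 -c "
from h import *
go([.604,.110,.14],-5)
c=cam('wrist');pickle.dump(c,open('w.pkl','wb'))
cv2.imwrite('pics/w1.png',cv2.resize(c['pixels'][...,::-1],(800,600),interpolation=cv2.INTER_CUBIC))
e=env.get_obs()['eef_pos'];print(e,px(c,e)*1.5625,px(c,[.66,.0998,.038])*1.5625,px(c,[.554,.108,.038])*1.5625,np.round(c['T'],3))"
```

```text
clock: 1.77
eef_pos: [0.5818, -0.0104, 0.1464]
tool_rot: [-0.015, 1.0, -0.016, -0.001]
ft_force: [0.5, -0.8, 0.9]
width: -0.0004
grasp_force: 0.0
t 1.7667 dp [  18.4 -120.8    9.9] yaw now -1.82 twist 0.055
[ 0.58270204 -0.01029451  0.14577804] [395.84866582 377.04849724] [186.92607509 153.63958519] [202.29671077 343.34009774] [[-0.032 -0.958 -0.286  0.653]
 [-0.999  0.022  0.037 -0.017]
 [-0.03   0.287 -0.957  0.29 ]
 [ 0.     0.     0.     1.   ]]
```

View pics/w1.png

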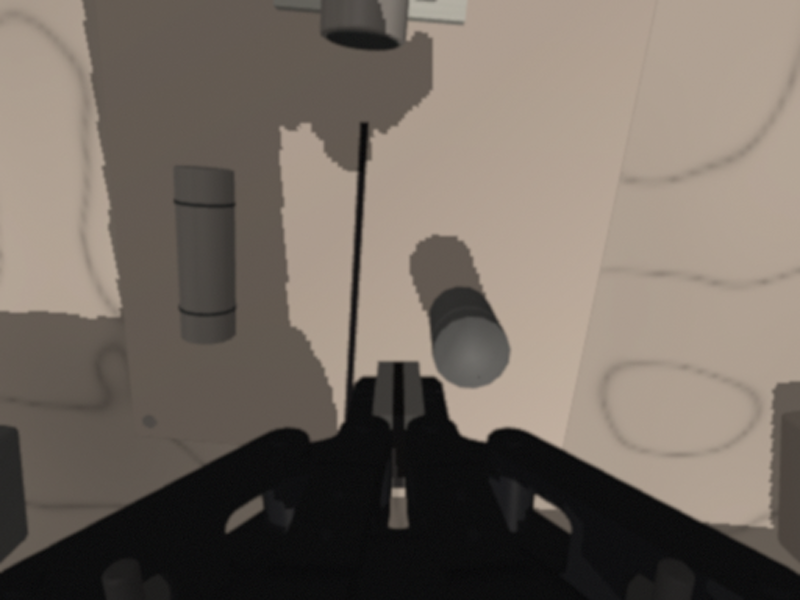

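The wrist view shows the line from (364,123) to (352,345) and the tube's corners at (175,167), (236,170), (236,338) and (181,338). The shut pad tips span u = 375 to 424 at v ≈ 365, and the pig is to the right.

```bash
cat > fit.py <<'E'
from h import *
from scipy.optimize import least_squares
def tube(c,cor,guess):
    # corners (800x600 px): far-left, far-right, near-left, near-right
    cor=np.array(cor)/1.5625
    def proj(p):
        x,y,a=p; ax=np.array([np.cos(a),np.sin(a),0]);n=np.array([-ax[1],ax[0],0]);out=[]
        th=np.linspace(0,2*np.pi,73)
        for s in(.05,-.05):
            C=np.array([x,y,.022])+s*ax
            P=np.array([px(c,C+.016*(np.cos(t)*n+np.sin(t)*np.array([0,0,1]))) for t in th])
            out+= [P[:,0].min(),P[:,0].max(), P[:,1].min() if s>0 else P[:,1].max()]
        return np.array(out)
    obs=[cor[0][0],cor[1][0],min(cor[0][1],cor[1][1]),cor[2][0],cor[3][0],max(cor[2][1],cor[3][1])]
    r=least_squares(lambda p:proj(p)-obs,guess,x_scale=[.01,.01,.05]);print('fit res px',np.round(r.fun,1));return r.x
E
python3 - <<'E'
from fit import *
c=pickle.load(open('w.pkl','rb'))
p=tube(c,[(175,165),(236,168),(181,342),(236,342)],[.6,.1,-.07])
W=lambda u,v,z:w(c,u/1.5625,v/1.5625,z)
f,n=W(364,123,.006),W(352,345,.006);ex=(f-n)/np.linalg.norm(f-n);ey=np.array([-ex[1],ex[0],0])
o=f-.1*ex;d=np.r_[p[:2],.006]-o
print('tube',p,np.degrees(p[2]),'line',f,np.degrees(np.arctan2(ex[1],ex[0])),'board',d@ex,d@ey)
print('tip',W(375,365,.147),W(424,365,.147),W(375,420,.147),W(355,380,.16),W(440,380,.16))
E
```

```text
fit res px [-0.4  0.3 -0.9 -0.2  0.3  1.1]
tube [ 0.60366827  0.1040908  -0.13195048] -7.560205457396176 line [0.67422495 0.00957168 0.006     ] -6.326308161837237 board 0.01945784891959 0.08616885436190834
tip [ 0.58782905 -0.00354095  0.147     ] [ 0.5875283  -0.01986735  0.147     ] [ 0.5670955  -0.00258763  0.147     ] [0.58884247 0.00157103 0.16      ] [ 0.58839293 -0.02444072  0.16      ]
```

Shut, the tips are 16 mm by 22 mm. I'll turn tool x into the rolling direction and part the fingers along the tube. That gives two 22 mm contacts, which resists yaw.

```bash
python3 -c "
from h import *
go([.6046,.112,.10],-96.4)"
```

```text
t 1.8167 dp [  18.1 -121.5   49.4] yaw now -1.82 twist 1.651
```

```bash
python3 -m pendant '[{"dp":[18,-121,40],"twist":1.65},{"dp":[18,-121,40],"twist":1.65},{"dp":[18,-121,40],"twist":1.65},{"dp":[18,-121,40],"twist":1.65},{"dp":[18,-121,40],"twist":1.65},{"dp":[18,-121,40],"twist":1.65},{"dp":[18,-121,40],"twist":1.65},{"dp":[18,-121,40],"twist":1.65},{"dp":[18,-121,40],"twist":1.65},{"dp":[18,-121,40],"twist":1.65}]' 0.4; python3 -c "
from h import *
go([.6046,.112,.06],-96.4)"
```

```text
clock: 2.65
eef_pos: [0.528, -0.1203, 0.1148]
tool_rot: [-0.174, 0.963, -0.206, -0.023]
ft_force: [0.2, -0.1, -0.2]
width: 0.0341
grasp_force: 0.0
t 2.65 dp [ -14.  -211.7  133.4] yaw now -23.06 twist 1.28
```

```bash
python3 -c "
from h import *
o=env.get_obs();print(o['joint_positions'],o['qvel'])
q=o['tool_rot'];print(R.from_quat([q[1],q[2],q[3],q[0]]).as_matrix())"
```

```text
[-0.4035114   0.26492625 -0.16804429  1.25381876  0.33334068  3.1405895 ] [-0.42543313 -0.05342855 -0.14792003  0.07560807  0.23961213 -0.00052724]
[[ 0.91391462 -0.40494673  0.02789644]
 [-0.38915459 -0.85458519  0.34386458]
 [-0.11540696 -0.3251189  -0.93860478]]
```

Joint 6 reached its end stop. I'll turn the other way, to yaw +83.6°, which is the same line.

```bash
python3 -m pendant '[{"dp":[0,0,-40],"twist":-1.2},{"dp":[0,0,-40],"twist":-1.2},{"dp":[0,0,-40],"twist":-1.2},{"dp":[0,0,-40],"twist":-1.2},{"dp":[0,0,-40],"twist":-1.2},{"dp":[0,0,-40],"twist":-1.2},{"dp":[0,0,-40],"twist":-1.2},{"dp":[0,0,-40],"twist":-1.2},{"dp":[0,0,-40],"twist":-1.2},{"dp":[0,0,-40],"twist":-1.2}]' ; python3 -c "
from h import *
o=env.get_obs();print(o['joint_positions'])
q=o['tool_rot'];print(R.from_quat([q[1],q[2],q[3],q[0]]).as_matrix())
go([.6046,.112,.10],83.6)"
```

```text
clock: 3.48
eef_pos: [0.5272, -0.1334, 0.1524]
tool_rot: [-0.155, 0.91, 0.377, 0.08]
ft_force: [0.1, -0.2, -1.1]
width: 0.034
grasp_force: 0.0
[-0.42461342  0.25993136 -0.09036044  1.34355655  0.32954278  1.9107458 ]
[[ 0.70314698  0.71051279  0.02749349]
 [ 0.66107132 -0.66747964  0.34271801]
 [ 0.26185688 -0.22280598 -0.93903593]]
t 3.4833 dp [202.9 -97.1 135.5] yaw now 43.23 twist -0.705
```

The end stop left the tool tilted by about 20°. A reach beyond the limit trades position for tilt, so I can undo it: go to azimuth -94°, where the tilt points inward, and overreach outward.

```bash
python3 -c "
from h import *
go([.24,-.38,.22]);go([-.05,-.62,.22])"
```

```text
t 3.4833 dp [-347.3  -54.5 -155.8] yaw now 43.23 twist None
t 3.4833 dp [-709.8 -100.4 -246.1] yaw now 43.23 twist None
```

```bash
python3 -m pendant '[{"dp":[-355,-50,-123]},{"dp":[-355,-50,-123]},{"dp":[-355,-50,-123]},{"dp":[-355,-50,-123]},{"dp":[-355,-50,-123]},{"dp":[-355,-50,-123]},{"dp":[-355,-50,-123]},{"dp":[-355,-50,-123]},{"dp":[-355,-50,-123]},{"dp":[-355,-50,-123]}]' && python3 -m pendant '[{"dp":[-355,-50,-123]},{"dp":[-355,-50,-123]},{"dp":[-355,-50,-123]},{"dp":[-355,-50,-123]},{"dp":[-355,-50,-123]},{"dp":[-355,-50,-123]},{"dp":[-355,-50,-123]},{"dp":[-355,-50,-123]},{"dp":[-355,-50,-123]},{"dp":[-355,-50,-123]}]'
cat >> h.py <<'E'
def st():
    o=env.get_obs();q=o['tool_rot'];m=R.from_quat([q[1],q[2],q[3],q[0]]).as_matrix()
    print('j',np.round(o['joint_positions'],3),'zaxis',np.round(m[:,2],3),'p',np.round(o['eef_pos'],4),'F',np.round(o['ft_force'],1))
E
python3 -c "
from h import *
st();go([-.08,-1.0,.22])"
```

```text
j [-0.425  0.26  -0.09   1.344  0.33   1.911] zaxis [ 0.027  0.343 -0.939] p [ 0.5272 -0.1334  0.1524] F [ 0.1 -0.2 -1.1]
t 3.4833 dp [-982.1  131.9 -377.1] yaw now 43.23 twist Noneinvalid input at $[0]: expected keys dp, twist
```

```bash
python3 -m pendant '[{"dp":[-355,-50,-123],"twist":0},{"dp":[-355,-50,-123],"twist":0},{"dp":[-355,-50,-123],"twist":0},{"dp":[-355,-50,-123],"twist":0},{"dp":[-355,-50,-123],"twist":0},{"dp":[-355,-50,-123],"twist":0},{"dp":[-355,-50,-123],"twist":0},{"dp":[-355,-50,-123],"twist":0},{"dp":[-355,-50,-123],"twist":0},{"dp":[-355,-50,-123],"twist":0}]' >/dev/null; python3 -m pendant '[{"dp":[-355,-50,-123],"twist":0},{"dp":[-355,-50,-123],"twist":0},{"dp":[-355,-50,-123],"twist":0},{"dp":[-355,-50,-123],"twist":0},{"dp":[-355,-50,-123],"twist":0},{"dp":[-355,-50,-123],"twist":0},{"dp":[-355,-50,-123],"twist":0},{"dp":[-355,-50,-123],"twist":0},{"dp":[-355,-50,-123],"twist":0},{"dp":[-355,-50,-123],"twist":0}]' >/dev/null;
python3 -c "
from h import *
st();go([-.08,-1.0,.22])"
```

```text
j [-1.661  0.652  0.628  1.899 -0.003  0.706] zaxis [ 0.028  0.344 -0.939] p [-0.057  -0.62    0.2181] F [ 0.1 -1.2 -0.9]
t 5.15 dp [-264.2  239.6 -133. ] yaw now 42.61 twist None
```

```bash
python3 -m pendant '[{"dp":[-264,240,-133],"twist":0},{"dp":[-264,240,-133],"twist":0},{"dp":[-264,240,-133],"twist":0},{"dp":[-264,240,-133],"twist":0},{"dp":[-264,240,-133],"twist":0},{"dp":[-264,240,-133],"twist":0}]' >/dev/null;
python3 -c "
from h import *
st();go([-.08,-1.0,.22])"
```

```text
j [-1.647e+00  9.950e-01  1.133e+00  2.020e+00  2.000e-03  7.140e-01] zaxis [ 0.025  0.305 -0.952] p [-0.056  -0.7436  0.1519] F [-0.4 -0.3  0.7]
t 5.65 dp [-172.2  143.7 -143.7] yaw now 43.31 twist None
```

```bash
python3 -m pendant '[{"dp":[-272,244,-144],"twist":0},{"dp":[-272,244,-144],"twist":0},{"dp":[-272,244,-144],"twist":0},{"dp":[-272,244,-144],"twist":0},{"dp":[-272,244,-144],"twist":0},{"dp":[-272,244,-144],"twist":0},{"dp":[-272,244,-144],"twist":0},{"dp":[-272,244,-144],"twist":0}]' >/dev/null;
python3 -c "
from h import *
st();go([-.08,-1.1,.25])"
```

```text
j [-1.643  1.17   1.345  2.02   0.003  0.718] zaxis [ 0.022  0.27  -0.963] p [-0.057  -0.7973  0.081 ] F [-0.4  0.2  0.6]
t 6.3167 dp [-185.9  161.6 -245. ] yaw now 43.63 twist None
```

```bash
python3 -c "
from h import *
go([-.07,-.85,.6])"
```

```text
t 6.3167 dp [  62.1  -64.7 -514.1] yaw now 43.63 twist None
```

```bash
python3 -m pendant '[{"dp":[62,-65,-514],"twist":0},{"dp":[62,-65,-514],"twist":0},{"dp":[62,-65,-514],"twist":0},{"dp":[62,-65,-514],"twist":0},{"dp":[62,-65,-514],"twist":0},{"dp":[62,-65,-514],"twist":0},{"dp":[62,-65,-514],"twist":0},{"dp":[62,-65,-514],"twist":0},{"dp":[62,-65,-514],"twist":0},{"dp":[62,-65,-514],"twist":0}]' >/dev/null;
python3 -c "
from h import *
st();go([-.07,-.9,.6])"
```

```text
j [-1.649e+00  1.080e+00  1.345e+00  2.020e+00  1.000e-03  7.120e-01] zaxis [ 0.015  0.183 -0.983] p [-0.0626 -0.7992  0.1534] F [ 0.2  0.1 -0. ]
t 7.15 dp [ -12.6   12.  -457.6] yaw now 44.23 twist None
```

```bash
python3 -m pendant '[{"dp":[-12,12,-600],"twist":0},{"dp":[-12,12,-600],"twist":0},{"dp":[-12,12,-600],"twist":0},{"dp":[-12,12,-600],"twist":0},{"dp":[-12,12,-600],"twist":0},{"dp":[-12,12,-600],"twist":0},{"dp":[-12,12,-600],"twist":0},{"dp":[-12,12,-600],"twist":0},{"dp":[-12,12,-600],"twist":0},{"dp":[-12,12,-600],"twist":0}]' >/dev/null;
python3 -c "
from h import *
st();go([-.07,-.9,.6])"
```

```text
j [-1.648e+00  9.940e-01  1.345e+00  2.020e+00  1.000e-03  7.130e-01] zaxis [ 0.009  0.099 -0.995] p [-0.0616 -0.7955  0.2217] F [-0.3  0.1 -0. ]
t 7.9833 dp [ -50.5   43.9 -386.8] yaw now 44.57 twist None
```

```bash
python3 -m pendant '[{"dp":[-12,12,-600],"twist":0},{"dp":[-12,12,-600],"twist":0},{"dp":[-12,12,-600],"twist":0},{"dp":[-12,12,-600],"twist":0},{"dp":[-12,12,-600],"twist":0},{"dp":[-12,12,-600],"twist":0},{"dp":[-12,12,-600],"twist":0},{"dp":[-12,12,-600],"twist":0},{"dp":[-12,12,-600],"twist":0},{"dp":[-12,12,-600],"twist":0}]' >/dev/null;
python3 -c "
from h import *
st()"
```

```text
j [-1.648e+00  9.090e-01  1.345e+00  2.020e+00  1.000e-03  7.130e-01] zaxis [ 0.002  0.014 -1.   ] p [-0.0603 -0.786   0.2894] F [0.6 0.  0.2]
```

```bash
python3 -m pendant '[{"dp":[-12,12,-600],"twist":0}]' >/dev/null; python3 -m pendant '[{"dp":[0,0,0],"twist":0}]' >/dev/null;
python3 -c "
from h import *
st();go([.30,-.38,.22],83.6);go([.6046,.112,.10],83.6)"
```

```text
j [-1.648e+00  8.730e-01  1.346e+00  2.021e+00  1.000e-03  7.140e-01] zaxis [-0.001 -0.023 -1.   ] p [-0.0598 -0.78    0.3184] F [-0.2  1.   1.5]
t 8.9833 dp [538.6 -32.6  89. ] yaw now 44.7 twist -0.679
t 8.9833 dp [1103.1 -169.8  197.6] yaw now 44.7 twist -0.679
```

```bash
python3 -m pendant '[{"dp":[400,-60,40],"twist":-0.68},{"dp":[400,-60,40],"twist":-0.68},{"dp":[400,-60,40],"twist":-0.68},{"dp":[400,-60,40],"twist":-0.68},{"dp":[400,-60,40],"twist":-0.68},{"dp":[400,-60,40],"twist":-0.68},{"dp":[400,-60,40],"twist":-0.68},{"dp":[400,-60,40],"twist":-0.68},{"dp":[400,-60,40],"twist":-0.68},{"dp":[400,-60,40],"twist":-0.68}]' >/dev/null;
python3 -c "
from h import *
st();go([.6046,.112,.12],83.6)"
```

```text
j [-1.27   0.106  0.034  1.48  -0.006  0.412] zaxis [-0.   -0.02 -1.  ] p [ 0.1525 -0.4975  0.2754] F [0.8 0.2 0.4]
t 9.8167 dp [658.7 381.6 143.3] yaw now 83.65 twist 0.001
```

```bash
python3 -m pendant '[{"dp":[329,191,70],"twist":0},{"dp":[329,191,70],"twist":0},{"dp":[329,191,70],"twist":0},{"dp":[329,191,70],"twist":0},{"dp":[329,191,70],"twist":0},{"dp":[329,191,70],"twist":0},{"dp":[329,191,70],"twist":0},{"dp":[329,191,70],"twist":0},{"dp":[329,191,70],"twist":0},{"dp":[329,191,70],"twist":0}]' >/dev/null;python3 -m pendant '[{"dp":[330,191,70],"twist":0},{"dp":[330,191,70],"twist":0},{"dp":[330,191,70],"twist":0},{"dp":[330,191,70],"twist":0},{"dp":[330,191,70],"twist":0},{"dp":[330,191,70],"twist":0},{"dp":[330,191,70],"twist":0},{"dp":[330,191,70],"twist":0},{"dp":[330,191,70],"twist":0},{"dp":[330,191,70],"twist":0}]' >/dev/null;
python3 -c "
from h import *
st();go([.6046,.112,.06],83.6)"
```

```text
j [ 0.196  0.322 -0.034  1.22  -0.018  1.874] zaxis [-0.001 -0.018 -1.   ] p [0.6061 0.1149 0.1215] F [-0.5 -1.   0.5]
t 11.4833 dp [-1.9 -1.2 61.5] yaw now 83.88 twist 0.005
```

```bash
python3 -m pendant '[{"dp":[-3,-1,30],"twist":0},{"dp":[-3,-1,60],"twist":0},{"dp":[-3,-1,76],"twist":0},{"dp":[-3,-1,80],"twist":0},{"dp":[-3,-1,80],"twist":0}]' ; for i in 1 2; do python3 -m pendant '[{"dp":[0,0,1.5],"twist":0},{"dp":[0,0,1.5],"twist":0}]'|egrep 'eef|force'; done
```

```text
clock: 11.9
eef_pos: [0.6015, 0.1058, 0.0425]
tool_rot: [0.006, 0.745, 0.667, -0.008]
ft_force: [-0.4, -0.5, 0.5]
width: 0.0342
grasp_force: 0.0
eef_pos: [0.6037, 0.1061, 0.0438]
ft_force: [0.2, 0.8, -0.3]
grasp_force: 0.0
eef_pos: [0.6034, 0.1061, 0.0419]
ft_force: [-0.3, 0.1, -0.3]
grasp_force: 0.0
```

```bash
python3 -m pendant '[{"dp":[5,-1,2],"twist":0},{"dp":[5,-1,2],"twist":0},{"dp":[5,-1,2],"twist":0}]'|egrep 'eef|force'; for i in 1 2 3; do python3 -m pendant '[{"dp":[0,0,1.5],"twist":0},{"dp":[0,0,1.5],"twist":0}]'|egrep 'eef|ft_force'; done
```

```text
eef_pos: [0.6022, 0.1115, 0.0387]
ft_force: [0.5, -0.3, -0.0]
grasp_force: 0.0
eef_pos: [0.6024, 0.1112, 0.0372]
ft_force: [-0.4, -0.2, 0.7]
eef_pos: [0.6025, 0.1113, 0.0369]
ft_force: [-2.4, -0.0, 8.4]
eef_pos: [0.6025, 0.1115, 0.0368]
ft_force: [-5.5, 0.7, 17.1]
```

Contact at TCP z ≈ 0.037, as expected for the tube's top at 38 mm. First stroke, with a light press.

```bash
python3 -m pendant '[{"dp":[0,0,-1.2],"twist":0},{"dp":[-4,0,-1.2],"twist":0},{"dp":[-10,0,-1.2],"twist":0},{"dp":[-16,0,-1.2],"twist":0},{"dp":[-22,0,-1.2],"twist":0},{"dp":[-26,0,-1.2],"twist":0},{"dp":[-26,0,-1.2],"twist":0},{"dp":[-26,0,-1.2],"twist":0}]'|egrep 'eef|force|clock'; python3 -m pendant '[{"dp":[0,0,-25],"twist":0},{"dp":[0,0,-25],"twist":0}]'|egrep 'eef|ft_force'; python3 -c "
from h import *
c=cam('top');cv2.imwrite('pics/t2.png',cv2.convertScaleAbs(cv2.resize(c['pixels'][95:225,215:345,::-1],None,fx=4.6,fy=4.6,interpolation=cv2.INTER_CUBIC),alpha=1.4))"
```

```text
clock: 13.65
eef_pos: [0.5993, 0.0851, 0.0371]
ft_force: [-3.4, 0.5, 9.3]
grasp_force: 4.4
eef_pos: [0.601, 0.086, 0.0644]
ft_force: [1.2, 0.3, 1.4]
```

View pics/t2.png

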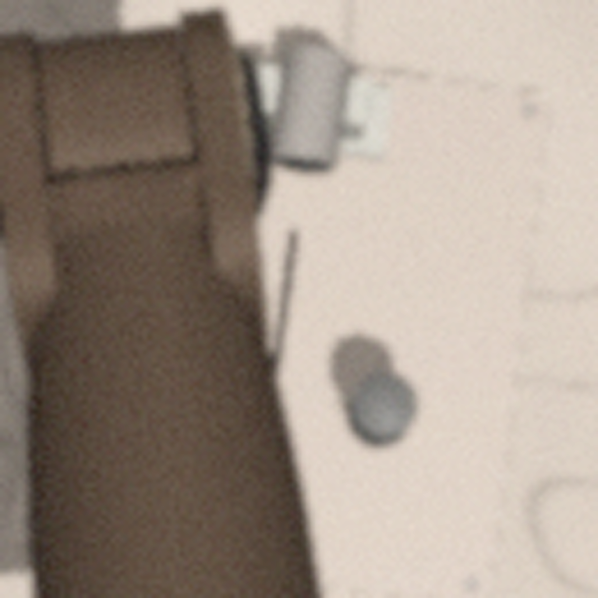

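The arm hides the tube in the top view, so I'll use the wrist and scene cameras together.

```bash
cat >> h.py <<'E'
def both(name):
    c=cam('wrist');s=cam('scene');pickle.dump((c,s),open('b.pkl','wb'))
    o=np.zeros((600,800,3),np.uint8)
    o[:300,:400]=cv2.resize(c['pixels'][...,::-1],(400,300),interpolation=cv2.INTER_AREA)
    o[:,400:]=cv2.resize(s['pixels'][170:320,220:320,::-1],(400,600),interpolation=cv2.INTER_CUBIC)
    cv2.imwrite('pics/'+name,o)
E
python3 -c "
from h import *
both('b1.png');st()"
```

```text
j [ 0.151  0.328 -0.162  1.084 -0.019  1.833] zaxis [ 0.    -0.019 -1.   ] p [0.5996 0.0858 0.0608] F [-0.5 -0.3 -1.3]
```

View pics/b1.png

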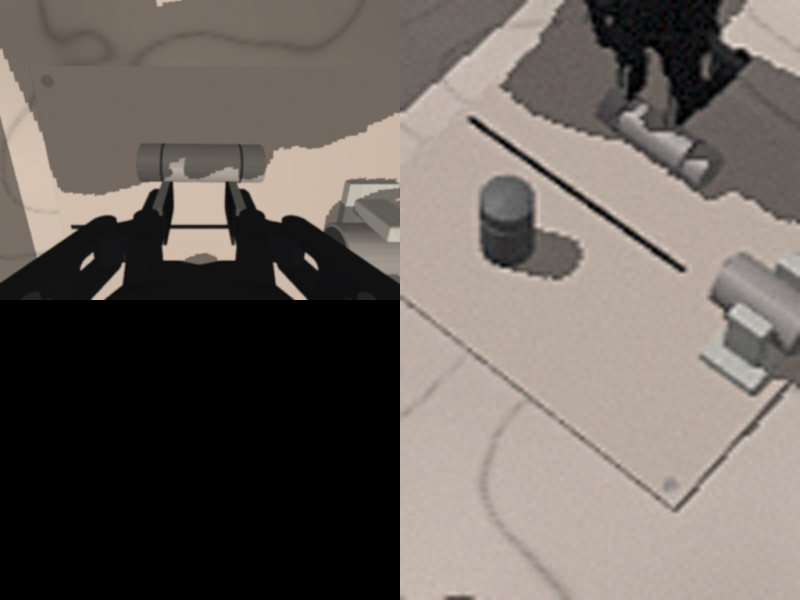

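The wrist view (400x300) shows the tube from u = 137 to 265, with its upper edge at v ≈ 144 and its lower edge at v ≈ 181. The line at v ≈ 227 is visible between the fingers. The scene view confirms that the tube moved towards the line.

```bash
cat > fit2.py <<'E'
from h import *
from scipy.optimize import least_squares
O=np.array([.5748,.0203]);EX=np.array([np.cos(np.radians(-6.42)),np.sin(np.radians(-6.42))]);EY=np.array([-EX[1],EX[0]])
def fit(c,k,left,right,up,lo,guess=(.6,.09,-.11)):
    """k: view px -> sensor px; left,right u extents; up,lo: [(u,v)..] points on edges"""
    def res(p):
        x,y,a=p;ax=np.array([np.cos(a),np.sin(a),0]);n=np.array([-ax[1],ax[0],0]);th=np.linspace(0,2*np.pi,91)
        P=[np.array([px(c,np.array([x,y,.022])+s*ax+.016*(np.cos(t)*n+np.sin(t)*np.array([0,0,1]))) for t in th]) for s in(-.05,.05)]
        A=np.vstack(P);r=[A[:,0].min()-left*k,A[:,0].max()-right*k]
        for pts,f in((up,np.argmin),(lo,np.argmax)):
            a0,b0=[q[f(q[:,1])] for q in P]
            for u,v in pts: r.append(a0[1]+(u*k-a0[0])*(b0[1]-a0[1])/(b0[0]-a0[0])-v*k)
        return np.array(r)
    s=least_squares(res,guess,x_scale=[.01,.01,.05]);p=s.x
    print('res',np.round(s.fun,1),'tube',np.round(p,4),'deg',np.degrees(p[2]),'board',(p[:2]-O)@EX,(p[:2]-O)@EY)
    return p
E
python3 - <<'E'
from fit2 import *
c,s=pickle.load(open('b.pkl','rb'))
fit(c,1.28,137,265.5,[(150,144),(255,146)],[(150,180.5),(255,181)])
for u in (72,200): print('line',(w(c,u*1.28,227*1.28,.006)[:2]-O)@EY*1000)
E
```

```text
res [-1.   1.  -1.2 -2.   1.3  2.2] tube [ 0.6021  0.091  -0.1252] deg -7.170661163828301 board 0.0191759414110408 0.07334936099649082
line -0.7617348080827527
line -1.0028660553251632
```

The tube moved 12.9 mm for 26 mm of tip travel, so it's rolling without slip and stays parallel. I'll repeat with 34 mm strokes.

```bash
python3 -m pendant '[{"dp":[14,0,0],"twist":0},{"dp":[14,0,18],"twist":0},{"dp":[14,0,24],"twist":0},{"dp":[14,0,25.2],"twist":0},{"dp":[10,0,25.3],"twist":0},{"dp":[2,0,25.4],"twist":0},{"dp":[-6,0,25.5],"twist":0},{"dp":[-14,0,25.5],"twist":0},{"dp":[-20,0,25.5],"twist":0},{"dp":[-20,0,25.5],"twist":0}]'|egrep 'eef|force|clock'; python3 -m pendant '[{"dp":[0,0,0],"twist":0},{"dp":[0,0,-25],"twist":0},{"dp":[0,0,-25],"twist":0}]'|egrep 'eef|ft_force'
python3 - <<'E'
from h import *
c=cam('wrist');pickle.dump((c,0),open('b.pkl','wb'));st()
g=cv2.cvtColor(c['pixels'],cv2.COLOR_RGB2GRAY).astype(int)
np.set_printoptions(linewidth=250)
cv2.imwrite('pics/w3.png',cv2.resize(c['pixels'][...,::-1],(800,600),interpolation=cv2.INTER_CUBIC))
E
```

```text
clock: 14.8
eef_pos: [0.5967, 0.0649, 0.0367]
ft_force: [-4.6, -1.7, 13.2]
grasp_force: 6.7
eef_pos: [0.5982, 0.0664, 0.0634]
ft_force: [1.4, -0.2, 0.5]
j [ 0.12   0.319 -0.172  1.08  -0.019  1.801] zaxis [ 0.002 -0.019 -1.   ] p [0.5982 0.0664 0.0621] F [0.5 0.5 0.3]
```

View pics/w3.png

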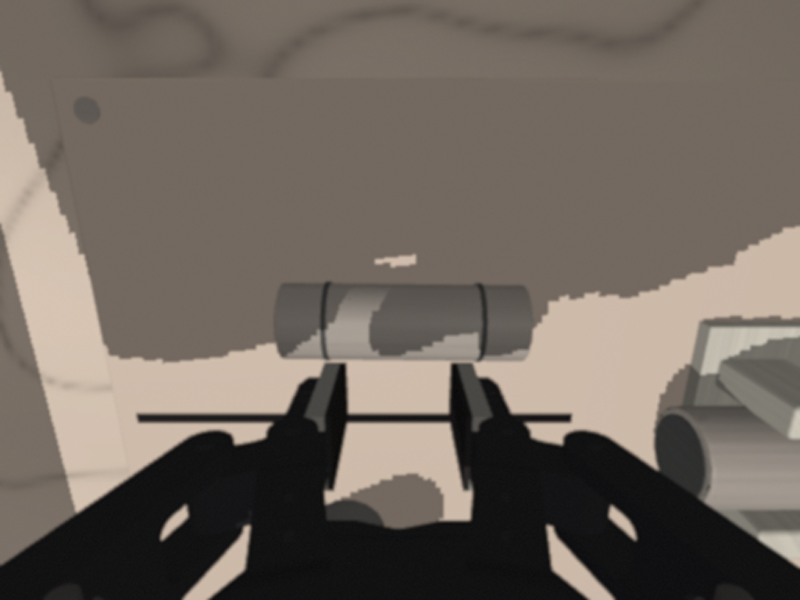

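The tube spans u = 274 to 531, with its upper edge at v ≈ 283–286 and its lower edge at v ≈ 358–360. The line is at v = 417, reaching from u = 137 to 571.

Run:
```python
from fit2 import *
c,s=pickle.load(open('b.pkl','rb'))
p=fit(c,.64,274,531,[(300,283),(510,286)],[(300,358.5),(510,360)])
L=[w(c,u*.64,v*.64,.006) for u,v in((137,417),(571,418))];print(L,[(l[:2]-O)@EY for l in L])
e=env.get_obs()['eef_pos'][:2];print('tip ahead',(e-p[:2])@EY)
```

```text
res [-1.   1.  -0.4 -0.8  0.5  0.9] tube [ 0.5995  0.0731 -0.1231] deg -7.055394770576598 board 0.018633363026953335 0.055215698150203454
[array([0.46581495, 0.03267839, 0.006     ]), array([0.67558729, 0.00841773, 0.006     ])] [np.float64(0.00011451215714885875), np.float64(-0.0005381458659928027)]
tip ahead -0.006819958953994882
```

Next two strokes.

```bash
for i in 1; do python3 -m pendant '[{"dp":[15,0,0],"twist":0},{"dp":[15,0,18],"twist":0},{"dp":[15,0,24],"twist":0},{"dp":[15,0,25],"twist":0},{"dp":[11,0,25],"twist":0},{"dp":[3,0,25],"twist":0},{"dp":[-5,0,25.1],"twist":0},{"dp":[-13,0,25.2],"twist":0},{"dp":[-19,0,25.2],"twist":0},{"dp":[-19,0,25.2],"twist":0}]'|egrep 'eef|force|clock'; python3 -m pendant '[{"dp":[0,0,0],"twist":0},{"dp":[0,0,-25],"twist":0},{"dp":[0,0,-25],"twist":0}]'|egrep 'eef|ft_force'; python3 -m pendant '[{"dp":[17,0,0],"twist":0},{"dp":[17,0,18],"twist":0},{"dp":[17,0,24],"twist":0},{"dp":[17,0,25],"twist":0},{"dp":[13,0,25],"twist":0},{"dp":[5,0,25],"twist":0},{"dp":[-3,0,25.1],"twist":0},{"dp":[-11,0,25.2],"twist":0},{"dp":[-17,0,25.2],"twist":0},{"dp":[-17,0,25.2],"twist":0}]'|egrep 'eef|force|clock'; python3 -m pendant '[{"dp":[0,0,0],"twist":0},{"dp":[0,0,-25],"twist":0},{"dp":[0,0,-25],"twist":0}]'|egrep 'eef|ft_force'; done;  python3 - <<'E'
from h import *
c=cam('wrist');pickle.dump((c,0),open('b.pkl','wb'));st()
cv2.imwrite('pics/w4.png',cv2.resize(c['pixels'][...,::-1],(800,600),interpolation=cv2.INTER_CUBIC))
E
```

```text
clock: 15.93
eef_pos: [0.5945, 0.0461, 0.0365]
ft_force: [-4.1, -1.7, 14.2]
grasp_force: 7.0
eef_pos: [0.5959, 0.0477, 0.0631]
ft_force: [0.6, 0.0, 1.8]
clock: 17.02
eef_pos: [0.5926, 0.0288, 0.0366]
ft_force: [-4.3, -0.9, 14.5]
grasp_force: 6.8
eef_pos: [0.594, 0.0303, 0.0632]
ft_force: [0.4, -0.5, 1.1]
j [ 0.061  0.306 -0.191  1.075 -0.019  1.742] zaxis [ 0.001 -0.019 -1.   ] p [0.5939 0.0303 0.0619] F [ 1.  -0.8 -0.2]
```

View pics/w4.png

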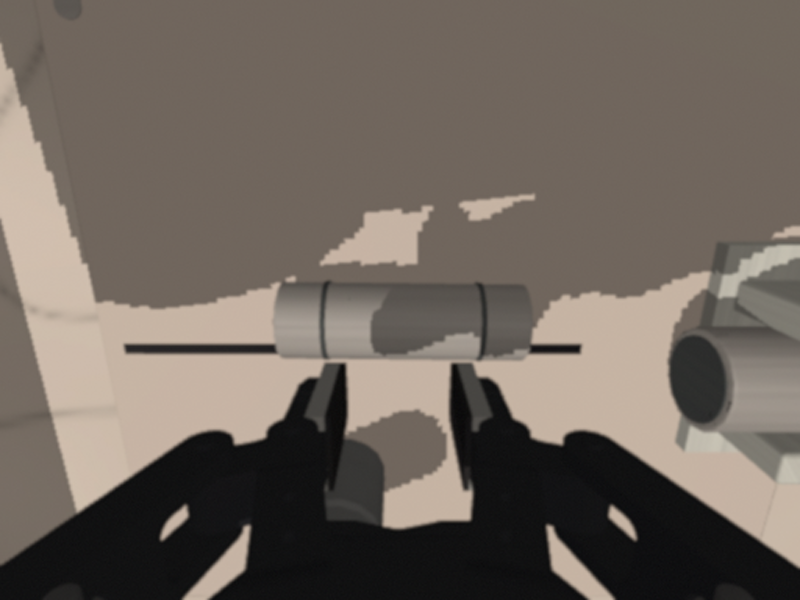

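The tube spans u = 273 to 531, with its upper edge at v ≈ 283–285 and its lower edge at v ≈ 358–359. The line is at v = 349, now just on the robot side of the tube's axis.

Run:
```python
from fit2 import *
c,s=pickle.load(open('b.pkl','rb'))
p=fit(c,.64,273.5,531,[(300,283),(510,285.5)],[(300,358),(510,359.5)])
L=[w(c,u*.64,v*.64,.006) for u,v in((125,349),(580,349))];print([(l[:2]-O)@EY for l in L],L)
e=env.get_obs()['eef_pos'][:2];print('tip ahead',(e-p[:2])@EY)
```

```text
res [-1.   1.  -0.6 -0.8  0.7  1. ] tube [ 0.5951  0.0372 -0.1218] deg -6.976734514738325 board 0.01832288998774741 0.019084316854366366
[np.float64(-0.0003883243571175719), np.float64(-0.0003343085284817965)] [array([0.46597424, 0.03215446, 0.006     ]), array([0.67533635, 0.00865109, 0.006     ])]
tip ahead -0.006995508017967033
```

Remaining: 19.4 mm. Two short strokes of 18.3 mm each.

```bash
python3 -m pendant '[{"dp":[12,0,0],"twist":0},{"dp":[12,0,18],"twist":0},{"dp":[12,0,24],"twist":0},{"dp":[12,0,24.8],"twist":0},{"dp":[9,0,24.8],"twist":0},{"dp":[3,0,24.8],"twist":0},{"dp":[-3,0,24.9],"twist":0},{"dp":[-6.3,0,24.9],"twist":0},{"dp":[-6.3,0,24.9],"twist":0}]'|egrep 'eef|force|clock'; python3 -m pendant '[{"dp":[0,0,0],"twist":0},{"dp":[0,0,-25],"twist":0},{"dp":[0,0,-25],"twist":0}]'|egrep 'eef|ft_force'; python3 -m pendant '[{"dp":[10,0,0],"twist":0},{"dp":[10,0,18],"twist":0},{"dp":[10,0,24],"twist":0},{"dp":[10,0,25],"twist":0},{"dp":[7,0,25],"twist":0},{"dp":[1,0,25],"twist":0},{"dp":[-5,0,25.1],"twist":0},{"dp":[-8.3,0,25.1],"twist":0},{"dp":[-8.3,0,25.1],"twist":0}]'|egrep 'eef|force|clock'; python3 -m pendant '[{"dp":[0,0,0],"twist":0},{"dp":[0,0,-35],"twist":0},{"dp":[0,0,-35],"twist":0}]'|egrep 'eef|ft_force';  python3 - <<'E'
from h import *
c=cam('wrist');pickle.dump((c,0),open('b.pkl','wb'));st()
cv2.imwrite('pics/w5.png',cv2.resize(c['pixels'][...,::-1],(800,600),interpolation=cv2.INTER_CUBIC))
E
```

```text
clock: 18.07
eef_pos: [0.592, 0.0237, 0.037]
ft_force: [-4.8, 1.0, 15.7]
grasp_force: 7.6
eef_pos: [0.5933, 0.0246, 0.0633]
ft_force: [1.4, -0.1, 0.7]
clock: 19.07
eef_pos: [0.591, 0.0155, 0.037]
ft_force: [-5.4, 0.6, 16.4]
grasp_force: 7.9
eef_pos: [0.5929, 0.0166, 0.0746]
ft_force: [2.0, 0.1, 2.3]
j [ 0.037  0.295 -0.18   1.094 -0.019  1.718] zaxis [ 0.002 -0.019 -1.   ] p [0.5927 0.0165 0.0728] F [ 1.   0.6 -0.4]
```

View pics/w5.png

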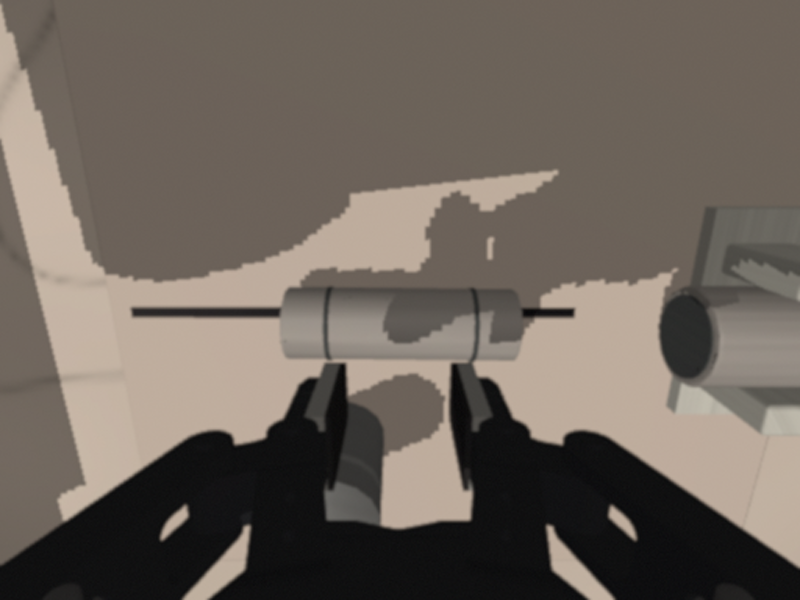

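The tube now lies over the line. It spans u = 280 to 523, with its upper edge at v ≈ 288–290 and its lower edge at v ≈ 357–360. The line's ends are at (132,312) and (574,313).

Run:
```python
from fit2 import *
c,s=pickle.load(open('b.pkl','rb'))
p=fit(c,.64,280,523,[(300,288),(500,290)],[(300,358),(500,360)])
L=[w(c,u*.64,v*.64,.006) for u,v in((132,312.5),(574,313))];print([(l[:2]-O)@EY for l in L])
e=env.get_obs()['eef_pos'][:2];print('tip ahead',(e-p[:2])@EY)
go([.4185,-.327,.22]);go([.4185,-.327,.085])
```

```text
res [-0.2  0.2 -0.7 -0.7  0.8  0.7] tube [ 0.5933  0.0182 -0.1222] deg -7.004061133800782 board 0.018603750382874876 2.2633368676567927e-05
[np.float64(-0.00018270619601832666), np.float64(-0.0003255072810879875)]
tip ahead -0.001750126270534093
t 19.3667 dp [-363.3 -134.8 -141. ] yaw now 83.68 twist None
t 19.3667 dp [-360.8 -135.4   -6.1] yaw now 83.68 twist None
```

The tube is centred, within about 0.5 mm and 1°. Next I'll go up, shut the fingers and move over to the key.

```bash
python3 -m pendant '[{"dp":[0,0,-40],"twist":0},{"dp":[0,0,-80],"twist":0},{"dp":[-60,-20,-100],"twist":0},{"dp":[-100,-36,-100],"twist":0},{"dp":[-363,-135,-100],"twist":0},{"dp":[-363,-135,-100],"twist":0},{"dp":[-363,-135,-100],"twist":0},{"dp":[-363,-135,-100],"twist":0},{"dp":[-363,-135,-100],"twist":0},{"dp":[-363,-135,-100],"twist":0}]' 0 >/dev/null; python3 -m pendant '[{"dp":[-80,-33,0],"twist":0},{"dp":[-80,-33,0],"twist":0},{"dp":[-80,-33,0],"twist":0},{"dp":[-80,-33,0],"twist":0}]'
python3 - <<'E'
from h import *
st();go([.4185,-.327,.12])
E
```

```text
clock: 20.53
eef_pos: [0.3997, -0.3551, 0.176]
tool_rot: [0.005, 0.746, 0.665, -0.007]
ft_force: [-0.4, 0.4, -0.3]
width: -0.0001
grasp_force: 0.0
j [-0.718  0.142 -0.142  1.278 -0.015  0.967] zaxis [-0.003 -0.017 -1.   ] p [ 0.3997 -0.3551  0.176 ] F [-0.4  0.4 -0.3]
t 20.5333 dp [31.1 15.5 55.4] yaw now 83.42 twist None
```

Run:
```python
from h import *
c=cam('wrist');pickle.dump((c,0),open('b.pkl','wb'));st()
print('expected key px',px(c,[.4185,-.327,.062])*1.5625,'tip',px(c,env.get_obs()['eef_pos'])*1.5625)
cv2.imwrite('pics/w6.png',cv2.resize(c['pixels'][...,::-1],(800,600),interpolation=cv2.INTER_CUBIC))
```

```text
j [-0.716  0.141 -0.142  1.278 -0.014  0.968] zaxis [-0.002 -0.017 -1.   ] p [ 0.4005 -0.3539  0.1762] F [ 1.   0.7 -0.3]
expected key px [428.77366159 237.00588065] tip [404.08909008 379.45976309]
```

View pics/w6.png

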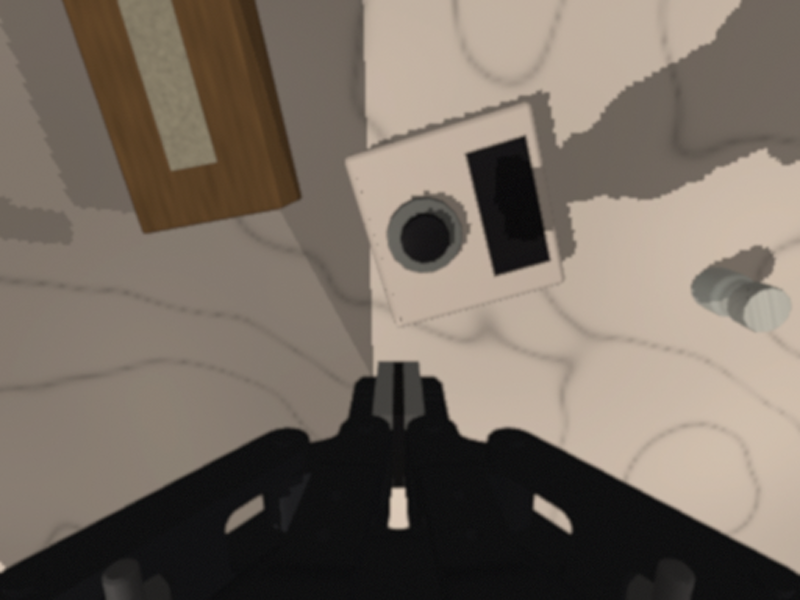

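The key is at (425,238), against the predicted (429,237), so the estimate is good to about 1–2 mm.

Run:
```python
from h import *
c,_=pickle.load(open('b.pkl','rb'));k=w(c,425/1.5625,238/1.5625,.062);print(k);go([*k[:2],.075])
```

```text
[ 0.41637784 -0.32731135  0.062     ]
t 20.5833 dp [ 29.9  12.8 100.7] yaw now 83.54 twist None
```

```bash
python3 -m pendant '[{"dp":[31,13,30],"twist":0},{"dp":[31,13,65],"twist":0},{"dp":[31,13,92],"twist":0},{"dp":[31,13,100],"twist":0},{"dp":[31,13,103],"twist":0},{"dp":[31,13,103],"twist":0},{"dp":[31,13,103],"twist":0}]'|egrep 'eef|ft_f'; for i in 1 2 3; do python3 -m pendant '[{"dp":[0,0,3],"twist":0},{"dp":[0,0,3],"twist":0}]'|egrep 'eef|ft_f';done
```

```text
eef_pos: [0.4187, -0.3267, 0.0759]
ft_force: [0.8, -0.6, 0.1]
eef_pos: [0.4183, -0.3272, 0.0725]
ft_force: [-0.7, -0.3, -0.0]
eef_pos: [0.4176, -0.3269, 0.0686]
ft_force: [-0.5, 0.0, 0.1]
eef_pos: [0.4174, -0.3267, 0.065]
ft_force: [-0.3, 0.4, 0.7]
```

Now press in small steps.

```bash
for i in 1 2 3 4; do python3 -m pendant '[{"dp":[0,0,2.5],"twist":0},{"dp":[0,0,2.5],"twist":0}]'|egrep 'eef|ft_f|clock';done
```

```text
clock: 21.83
eef_pos: [0.4173, -0.3266, 0.0625]
ft_force: [-0.5, -0.8, 0.1]
clock: 22.0
eef_pos: [0.4176, -0.3268, 0.0602]
ft_force: [-1.4, 0.8, 1.7]
clock: 22.17
eef_pos: [0.4177, -0.327, 0.0579]
ft_force: [-1.9, 0.4, 3.7]
clock: 22.33
eef_pos: [0.4178, -0.327, 0.0561]
ft_force: [-0.8, 1.3, 5.4]
```

```bash
python3 -m pendant '[{"dp":[0,0,1.5],"twist":0},{"dp":[0,0,1.5],"twist":0},{"dp":[0,0,1.5],"twist":0}]'|egrep 'eef|ft_f'; python3 -m pendant '[{"dp":[0,0,-10],"twist":0},{"dp":[0,0,-40],"twist":0},{"dp":[0,0,-80],"twist":0},{"dp":[0,0,-80],"twist":0},{"dp":[0,0,-80],"twist":0},{"dp":[0,0,-80],"twist":0}]'|egrep 'eef|ft_f|clock'
python3 - <<'E'
from h import *
c,_=pickle.load(open('c.pkl','rb'));n=cam('top')
# tube now: compare with old picture along the line row at tube mid
f,nn,ex,ey,o=frame(c)
d=cv2.absdiff(cv2.GaussianBlur(n['pixels'],(5,5),0),cv2.GaussianBlur(c['pixels'],(5,5),0)).max(2)
for s in(-.02,.0186,.055):
    print(s,[int(n['pixels'][tuple(np.round(px(n,o+s*ex+t*ey+[0,0,.01])[::-1]).astype(int))].mean()) for t in np.arange(-.03,.031,.003)])
E
```

```text
eef_pos: [0.4179, -0.327, 0.0558]
ft_force: [-4.4, 3.9, 16.5]
clock: 23.08
eef_pos: [0.4176, -0.3254, 0.1337]
ft_force: [-0.1, -0.2, -0.3]
-0.02 [89, 87, 87, 89, 87, 82, 69, 62, 63, 67, 74, 92, 104, 111, 101, 91, 96, 108, 123, 137, 140]
0.0186 [86, 86, 87, 87, 89, 91, 92, 102, 112, 124, 122, 124, 116, 107, 100, 90, 92, 112, 129, 138, 143]
0.055 [137, 143, 143, 140, 134, 121, 104, 103, 107, 108, 108, 112, 103, 99, 88, 81, 79, 102, 129, 140, 140]
```

```bash
python3 -m pendant '[{"dp":[0,0,0],"twist":0},{"dp":[0,0,0],"twist":0}]' >/dev/null; python3 -c "
from workcell import env
print(env.sign_off())"
```

```text
the job is handed in; nothing more can be done
None
```

The job is handed in: the tube was rolled along by its top and measured within about 0.5 mm and 1° of the line, then the key was pressed to its stop (16 N) and released at about 23 s; no verdict was returned.

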